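# Clamp a printed replica in the scanning fixture

## Task

Set the white coil replica on the metal fixture plate and slide its plinth under the raised clamp pad until it sits square and right up against both blue stops. Then press the red clamp lever down until the latch catches and it stays down by itself, the orange pad holding the plinth. Do not tip the replica over, and leave the terracotta cup, the jar and the brush where they are.

Things in the scene. Friction and masses are not known exactly. Their poses are not given: they have to be found in the camera images.
- replica_mid (a point): Loose white printed replica, 0.18-0.37 kg: square plinth 90 x 90 mm, 14 mm thick; on its middle an upright stack of rounded-square coils, 45 x 45 mm, sides parallel to the plinth's, to 80 mm above the underside, topped by a 38 mm cup to 94 mm. Point: its centre, 47 mm above its underside; x, y along its sides, z up. Grip the coils. Any plinth side may face the back stop. It starts in one of three places on the bench.
- fixture: Aluminium plate fixed to the bench, 240 (x) x 280 (y) x 20 mm; origin at the middle of its underside. Two blue stop strips, 18 mm above the plate: the back stop (100 mm long) faces -x at x = +20 mm, centred on y = 0; the side stop (90 mm long) faces +y at y = -45 mm, from x = -70 to +20 mm. The -x and +y sides are open. The raised pad is 40 mm above the height of the plinth's top.
- home (a point): Where replica_mid must end: x = -25, y = 0 mm on the fixture, 47 mm above the plate (67 above the bench); axes are the fixture's. The raised pad and its arm overhang the home plinth's back-stop edge by 18 mm, so lower it 22 mm or more towards -x and a little to +y, then slide it along +x and -y to the stops. Fingers that open along the fixture's y clear the pad.
- clamp_hinge (a point): Hinge of the clamp lever: x = +60, y = -110 mm on the fixture, 60 mm above the bench. It turns about the fixture's x axis; this point's axes are the fixture's. The lever runs from here along the fixture's +y.
- handle_top (a point): Middle of the top face of the red handle at the lever's free end, 215 mm from the hinge and 7 mm above the lever's centre line; the handle is 34 mm wide, 56 mm long (along the lever, y here), 14 mm thick; z is normal to its top. Raised, the lever slopes up at 0.40 rad and this point is 150 mm above the bench; latched, it is level and 67 mm above.
- clamp_lever (a joint): Clamp lever angle, rad: 0 raised (a spring returns it there), grows as it is pressed down; about 0.39 when latched, hard stop at 0.45. A pin on it, 150 mm from the hinge, must be pushed past the yellow latch: press to about 0.43, then let go. The handle takes 6 N at first, 10 to 15 N at the latch. Once caught it stays.
- latch_pawl: Yellow sprung latch, 16 mm wide, 60 mm tall, upright on the fixture beside the lever (x = +72 to +91, y = +40 mm); its tooth is pushed aside by the lever's pin and snaps back over it. Origin at its foot. Need not be touched.
- clamp_pad: Orange clamp pad, 18 mm across, on a sprung stem under a side arm of the lever, 110 mm from the hinge; point on the arm's centre line, 31 mm above the pad's underside. Latched, it presses with about 3 N on the plinth's edge next to the back stop.
- cup_print: Bystander: small terracotta-coloured cup on a dark round base 72 mm across, 75 mm high; origin at its underside.
- jar: Bystander: amber glass jar with a white cap, 60 mm across, 75 mm high; origin at its underside.
- brush: Bystander: brush with a wooden handle, 190 mm long, lying on the bench; origin under its middle.
Mind the look-alikes: they are no part of the job. What is shaped like the part that bears replica_mid but turquoise or yellow is not meant.

How it is judged:
By the outcome, as a careful person would: the job done as asked, in the order asked, and still so for the second after the job is handed in, with the robot touching nothing.
It also fails if it takes over 54 s, if anything falls off the work surface, if the arm or the gripper's body presses on something with over 40 N, if the wrist force passes 120 N, or if a joint passes its speed limit or range.

## Robot

A 6-joint arm with a two-finger parallel gripper is mounted at the origin on the work surface. World frame = base frame: x ahead of the robot, y to its left, z up, the work surface at z = 0. Lengths are in m, angles in degrees, forces in N, time in s.
With the tool pointing down it reaches from about 0.25 to 0.725 m from the base axis. Payload 9.7 kg.
Tool frame: the origin (TCP) lies between the finger pads; the fingertips stand 19 mm ahead of it and the grasp point (between the pads) is the TCP; z points along the fingers, y is the line along which they close (so a half turn about z gives the same grasp; the last joint's range is limited). The gripper opens to 85 mm and grips with 20 to 120 N. Pads are 22 mm wide; open, the fingers measure 114 mm over their backs; the gripper's body (76 mm by 85 mm) begins 54 mm behind the grasp point. The pads swing forward as they close: fully open they stand 13 mm farther back than shut.
Start: joints at [-73.568, 4.979, 10.078, 95.1, 0, 90], TCP at [0.156, -0.528, 0.223] pointing down, gripper open.
Joint ranges: [-179.16, 179.16], [-48.56, 103.87], [-65.8, 70.77], [-126.05, 130.52], [-82.76, 87.17], [-180, 180]. Speed limits (degrees/s): [127.2, 127.2, 147.25, 180, 180, 180].

## Interface

Orientations are given as [roll, pitch, yaw] about the fixed x, y, z axes, in that order (R = Rz(yaw) Ry(pitch) Rx(roll)).
In Python, from workcell import telemetry, camera, calibration, workorder gives the robot as it stands.
- The arm moves only by the tool play_rows, never from a script. Its argument "increments" is a list of rows, each a list of 3 entries, a list of its own where there are three numbers: the shift along the tool's x, y, z in mm, then the turn, a rotation vector about the tool's x, y, z in degrees, then the closure, from 0 (fully open) to 1 (shut). In form: [[[x, y, z], [ax, ay, az], jaw], ...]. A call has 1 to 20 rows; each row is the pose to reach, as a shift and turn from the pose commanded when the call began, along the tool's axes at that moment; what a row does not reach only later rows make up. A row lasts 1/10 s, in which the tool goes at most 50 mm and 8.59 degrees, less where a joint would pass 70% of its speed; a pose out of reach is approached as far as the arm can. A call with a gripper value outside its range is refused whole. The fingers move at their own pace and stop on an object; "grip_force" is the grip in N (left out, the last holds). Time passes only in rows, so rows that repeat a pose let the fingers close. It gives the time, the measured TCP pose, the force, the opening and the grip force at its end, in the units of the state.
- telemetry.get_obs(): the state, without advancing time (a new reading comes with each control period).
- camera(name): name is "scene" or "top" or "wrist"; returns (picture, depth): 384x512x3 uint8, red, green, blue; 384x512 float32, m along the optical axis (not along the pixel's ray), 0 where there is no reading.
- calibration(name): a dict with "vertical_fov" (degrees; the focal length in pixels is half the picture's height over the tangent of half this angle, whatever the lens; pixels are square), "cx", "cy" (the principal point, pixels), "k1" (the pictures are not rectified: a ray, as slopes to the right and down, at radius r is drawn at 1 + k1 r^2 times it, then the intrinsics apply), "rvec" (rotation vector, rad) and "tvec" (3), from world to camera coordinates, as OpenCV has them; the wrist camera has in their place "hand_eye" (4x4, takes a point from camera to tool coordinates, whose origin is the TCP and whose axes are the flange's). Camera axes: x right, y down, z forward; pixel columns grow to the right and rows downward; lengths in m; the calibration is good to about 2 mm. A picture is of the moment at which its call begins: read the wrist's pose just before it. calibration takes no time and is no camera call.
- workorder.job_done(): hands the job in; it is judged then, once.
The state is a dict: "time": time; "q": joint angles; "qd": joint speeds; "joint_efforts": joint torques, N m; "ee_pos": TCP position; "tcp_rot": TCP orientation; "wrist_force": force on the tool from outside, world axes, zero at the start; "torque": the same for the moment, N m; "opening": finger opening in m; "grasp_force": force on a finger pad.
Only numpy, scipy, OpenCV 4.12 (cv2) and the standard library are available. Lean on these libraries where they do the work, as an engineer would, in place of code of your own. Each camera call takes 0.05 s, during which the arm holds its last target. There are 200 camera calls.

## Working session

There is one attempt and no reset: what is moved stays moved. The work goes in short steps, Python scripts to look and compute and a tool call to move; the robot and the scene stay as the last step left them, time stands still between calls to the robot, and variables do not carry over. Pictures are saved under pics/ and viewed, at most 10 in all, crops included, and the job is handed in when it is done.

Besides the shell and the picture viewer there is one more tool, called after "Request:" as name(argument=value, ...), one argument or row to a line, values as JSON. play_rows: Moves the arm, as the interface text tells. Its arguments: {"type":"object","properties":{"increments":{"type":"array"},"grip_force":{"type":"number"}},"required":["increments"]}

```bash
mkdir -p pics; ls; cat > h.py <<'E'
import numpy as np, cv2
from workcell import telemetry, camera, calibration, workorder
from scipy.spatial.transform import Rotation as R
def K(c):
    f=192/np.tan(np.radians(c["vertical_fov"])/2); return f
def pose(name,obs=None):
    c=calibration(name)
    if "rvec" in c:
        Rm=cv2.Rodrigues(np.array(c["rvec"],float))[0]; t=np.array(c["tvec"],float).ravel()
        return c,Rm.T,-Rm.T@t
    H=np.array(c["hand_eye"]); o=obs
    Rt=R.from_euler("xyz",o["tcp_rot"],degrees=True).as_matrix()
    return c,Rt@H[:3,:3],Rt@H[:3,3]+np.array(o["ee_pos"])
def slopes(c,uv):
    uv=np.atleast_2d(np.array(uv,float)); d=(uv-[c["cx"],c["cy"]])/K(c); s=d.copy()
    for _ in range(20): s=d/(1+c["k1"]*(s**2).sum(1,keepdims=True))
    return s
def onplane(name,uv,z,obs=None):
    c,Rw,p=pose(name,obs); s=slopes(c,uv)
    r=np.c_[s,np.ones(len(s))]@Rw.T
    return p+r*((z-p[2])/r[:,2:3])
def withdepth(name,uv,d,obs=None):
    c,Rw,p=pose(name,obs); s=slopes(c,uv)
    return p+(np.c_[s,np.ones(len(s))]*np.reshape(d,(-1,1)))@Rw.T
E
python3 - <<'E'
from h import *
o=telemetry.get_obs(); print(o)
for n in("scene","top","wrist"):
    im,d=camera(n); cv2.imwrite(f"pics/{n}0.png",im[:,:,::-1]); np.savez(f"{n}0.npz",im=im,d=d); print(n,calibration(n))
a=[cv2.imread(f"pics/{n}0.png") for n in("scene","top")]
E
```

```text
pics
{'time': 0.0, 'q': array([-7.35672224e+01,  5.01076043e+00,  1.00339080e+01,  9.50998317e+01,
        4.11169876e-04,  9.00011119e+01]), 'qd': array([-0.00199255,  0.00130338, -0.05862448,  0.05200032,  0.00620254,
        0.02300976]), 'joint_efforts': array([ 4.96160374e-04, -5.20382094e+01,  4.64809477e+01,  1.59592624e-02,
        1.65229985e-04,  1.29553788e-05]), 'ee_pos': array([ 0.15552181, -0.52729641,  0.22188145]), 'tcp_rot': array([-1.79923316e+02, -4.09681346e-04,  1.64316652e+01]), 'wrist_force': array([ 0.15183627,  0.15629162, -0.2091896 ]), 'torque': array([ 0.03053868, -0.01164619, -0.02491534]), 'grasp_force': 0.0, 'opening': 0.0853288962015392}
scene {'vertical_fov': 45.87951419763555, 'cx': 258.1613525777212, 'cy': 182.54147658104077, 'k1': -0.0895488001298068, 'rvec': array([ 2.46107837,  0.98758495, -0.24750506]), 'tvec': array([-0.46129446, -0.24566004,  1.41297666])}
top {'vertical_fov': 51.724404680088476, 'cx': 261.45667629412077, 'cy': 196.01957749062421, 'k1': -0.008636140677266894, 'rvec': array([ 2.16106065, -2.19247833,  0.07812762]), 'tvec': array([0.10963489, 0.5637782 , 1.13217273])}
wrist {'vertical_fov': 64.70458493439806, 'cx': 257.79648387428443, 'cy': 185.84614212235675, 'k1': 0.01877658805083395, 'hand_eye': array([[ 2.81690496e-04, -9.61717369e-01, -2.74043104e-01,
         6.92429594e-02],
       [ 9.99999271e-01,  5.92612339e-04, -1.05178815e-03,
        -1.17975548e-03],
       [ 1.17392425e-03, -2.74042608e-01,  9.61716835e-01,
        -1.51753142e-01],
       [ 0.00000000e+00,  0.00000000e+00,  0.00000000e+00,
         1.00000000e+00]])}
```

View pics/scene0.png

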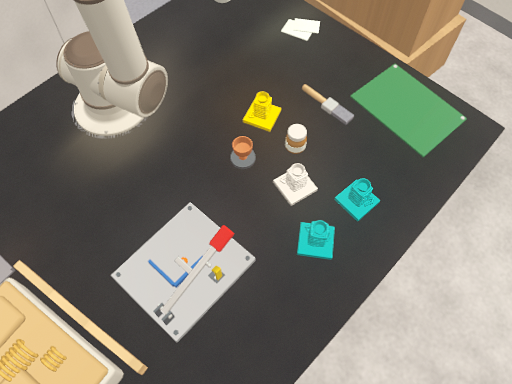

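View pics/top0.png

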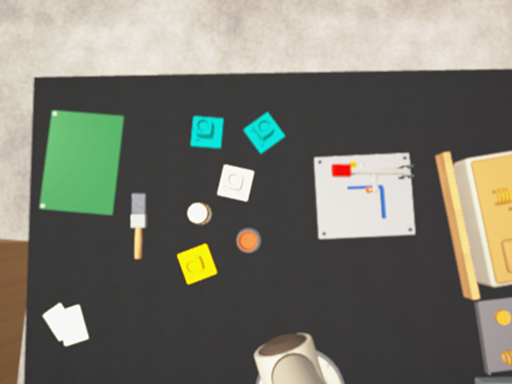

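The top view shows candidates at these pixels: white (236,182), turquoise (207,131) and (264,132), and yellow (197,264). Only the white one fits the description; in the scene view it is at (296,183). The fixture is at top (365,196), with the red handle at (341,170) and the stops at (382,195). Next I'll measure these and confirm with a crop.

```bash
python3 - <<'E'
from h import *
z=np.load("top0.npz"); im=z["im"]; hsv=cv2.cvtColor(im,cv2.COLOR_RGB2HSV)
s=cv2.imread("pics/scene0.png"); a=cv2.resize(s[140:220,240:347],(800,598),interpolation=cv2.INTER_CUBIC); cv2.imwrite("pics/crop1.png",a)
def rect(name,m,box,z):
    k=np.zeros_like(m); x0,y0,x1,y1=box; k[y0:y1,x0:x1]=m[y0:y1,x0:x1]
    c=max(cv2.findContours(k,cv2.RETR_EXTERNAL,cv2.CHAIN_APPROX_NONE)[0],key=cv2.contourArea)
    P=onplane("top",c[:,0,:],z)[:,:2]
    r=cv2.minAreaRect((P*1000).astype(np.float32)); print(name,np.round(r[0],1),np.round(r[1],1),round(r[2],2)); return P
w=((hsv[:,:,1]<60)&(hsv[:,:,2]>120)).astype(np.uint8)*255
rect("replica",w,(210,155,265,210),.014)
rect("plate",w,(300,140,425,250),.02)
b=((hsv[:,:,0]>100)&(hsv[:,:,0]<125)&(hsv[:,:,1]>120)&(hsv[:,:,2]>80)).astype(np.uint8)*255
rect("stops",b,(300,140,425,250),.038)
red=(((hsv[:,:,0]<6)|(hsv[:,:,0]>174))&(hsv[:,:,1]>170)&(hsv[:,:,2]>120)).astype(np.uint8)*255
rect("handle",red,(300,140,425,250),.15)
for n,b in(("cup",(230,222,265,258)),):
    m=((hsv[:,:,0]<14)&(hsv[:,:,1]>120)).astype(np.uint8)*255; rect(n,m,b,.07)
rect("jar",w,(180,195,217,230),.075)
E
```

```text
replica [607.6 178.3] [95.5 97.2] 76.37
plate [ 563.6 -197.5] [243.  284.2] 1.88
stops [ 543.6 -245.9] [89.9 10.8] 4.4
handle [ 620.1 -107.6] [46.7 26.3] 89.14
cup [438.4 141.6] [52.7 52.4] 89.23
jar [517.9 282.3] [53.1 52.8] 89.2
```

View pics/crop1.png

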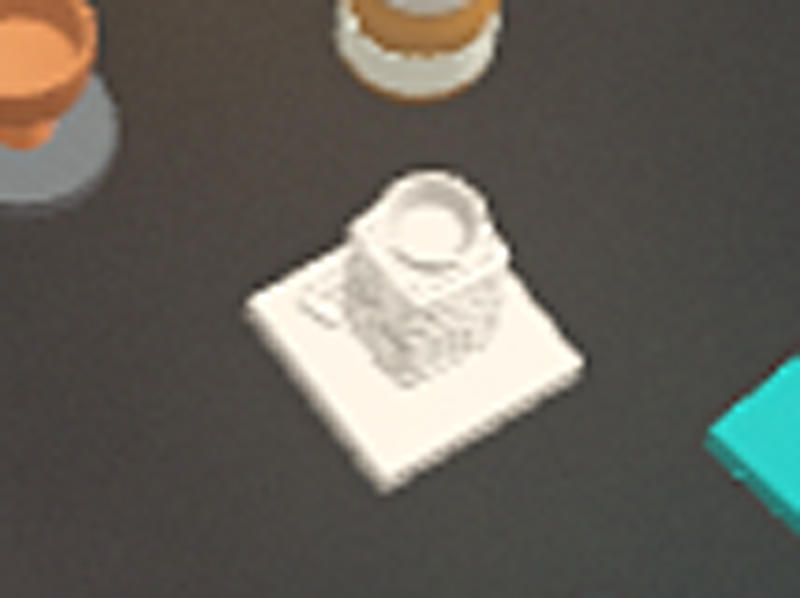

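The crop confirms the white coil replica: cup on coils, plinth corners at crop (250,305), (580,370) and (385,490). Next is a hover above it.

```bash
cat >> h.py <<'E'
def inc(p,yaw,pos0=None,rot0=None):
    """shift (mm) & rotvec(deg) in tool axes from measured (or given) pose to world pose p (m), pointing down at yaw"""
    o=telemetry.get_obs(); p0=np.array(o["ee_pos"] if pos0 is None else pos0); 
    R0=R.from_euler("xyz",o["tcp_rot"] if rot0 is None else rot0,degrees=True)
    Rt=R.from_euler("xyz",[180,0,yaw],degrees=True)
    print("inc",np.round(R0.inv().apply(np.array(p)-p0)*1000,1),np.round((R0.inv()*Rt).as_rotvec(degrees=True),2))
E
python3 -c "
from h import *
inc([.4,-.15,.28],0);inc([.608,.178,.22],-13.6)"
```

```text
inc [ 341.2 -292.9  -57.7] [-6.000e-02  1.000e-02  1.643e+01]
inc [ 633.5 -548.6    2.6] [-6.000e-02  2.000e-02  3.003e+01]
```

Request:
play_rows(
  increments=[
    [[341, -293, -58], [0, 0, 16.4], 0],
    [[341, -293, -58], [0, 0, 16.4], 0],
    [[341, -293, -58], [0, 0, 16.4], 0],
    [[341, -293, -58], [0, 0, 16.4], 0],
    [[341, -293, -58], [0, 0, 16.4], 0],
    [[341, -293, -58], [0, 0, 16.4], 0],
    [[341, -293, -58], [0, 0, 16.4], 0],
    [[341, -293, -58], [0, 0, 16.4], 0],
    [[341, -293, -58], [0, 0, 16.4], 0],
    [[633, -548, 3], [0, 0, 30], 0],
    [[633, -548, 3], [0, 0, 30], 0],
    [[633, -548, 3], [0, 0, 30], 0],
    [[633, -548, 3], [0, 0, 30], 0],
    [[633, -548, 3], [0, 0, 30], 0],
    [[633, -548, 3], [0, 0, 30], 0],
    [[633, -548, 3], [0, 0, 30], 0],
    [[633, -548, 3], [0, 0, 30], 0],
    [[633, -548, 3], [0, 0, 30], 0],
    [[633, -548, 3], [0, 0, 30], 0],
    [[633, -548, 3], [0, 0, 30], 0],
  ],
)

```text
time: 2.15
ee_pos: [0.5447, -0.0777, 0.2275]
tcp_rot: [-177.9, 0.1, -9.2]
wrist_force: [0.0, -1.2, 0.2]
opening: 0.0853
grasp_force: 0.0
```

```bash
python3 -c "
from h import *
inc([.608,.178,.22],-13.6,rot0=[180,0,-9.2])"
```

```text
inc [  21.6 -262.5    7.5] [ 0.  -0.   4.4]
```

Request:
play_rows(
  increments=[
    [[20, -240, 5], [0, 0, 4], 0],
    [[20, -240, 5], [0, 0, 4], 0],
    [[20, -240, 5], [0, 0, 4], 0],
    [[20, -240, 5], [0, 0, 4], 0],
    [[20, -240, 5], [0, 0, 4], 0],
    [[20, -240, 5], [0, 0, 4], 0],
    [[20, -240, 5], [0, 0, 4], 0],
    [[20, -240, 5], [0, 0, 4], 0],
    [[20, -240, 5], [0, 0, 4], 0],
    [[20, -240, 5], [0, 0, 4], 0],
  ],
)

```text
time: 3.15
ee_pos: [0.5665, -0.0637, 0.2314]
tcp_rot: [-175.7, 0.3, -8.6]
wrist_force: [-0.5, 0.2, -0.2]
opening: 0.0853
grasp_force: 0.0
```

```bash
python3 - <<'E'
from h import *
o=telemetry.get_obs(); print(o["time"],o["ee_pos"],o["tcp_rot"])
im,d=camera("wrist"); cv2.imwrite("pics/w1.png",im[:,:,::-1]); np.savez("w1.npz",im=im,d=d,p=o["ee_pos"],r=o["tcp_rot"])
E
```

```text
3.15 [ 0.56647675 -0.06366395  0.23138699] [-175.71446706    0.31419137   -8.56236883]
```

View pics/w1.png

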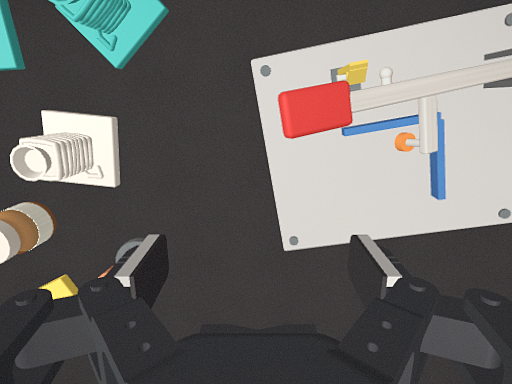

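The wrist view shows the fixture to the right, with the red handle at (315,108), and the replica at (80,150). The arm stopped short, so I'll check the joints.

```bash
python3 -c "
from h import *
o=telemetry.get_obs(); print(o['q'],o['qd'],o['joint_efforts'],o['torque'])"
```

```text
[ -8.61832924   8.26658194  14.56570529  96.61486006   4.28681383
 179.94106314] [-0.02601639 -0.14268189 -0.10261203  0.00124442 -0.04879438 -0.00298654] [-1.27604330e-02 -5.54876876e+01  4.62590647e+01  1.11882181e-01
  2.37849662e-01  5.32043930e-05] [-0.08637522  0.01877096  0.01969077]
```

Joint 6 is at its limit (yaw = q1 − q6 + 180). I'll use the half-turned grasp instead, with yaw about 166.

```bash
python3 -c "
from h import *
inc([.608,.178,.22],80); inc([.608,.178,.22],166.4)"
```

```text
inc [   5.1 -243.6   29.6] [ -3.64  -3.07 -88.53]
inc [   5.1 -243.6   29.6] [  -0.76   -6.52 -174.85]
```

Request:
play_rows(
  increments=[
    [[2, -120, 10], [-3.6, -3.1, -88.5], 0],
    [[2, -120, 10], [-3.6, -3.1, -88.5], 0],
    [[2, -120, 10], [-3.6, -3.1, -88.5], 0],
    [[2, -120, 10], [-3.6, -3.1, -88.5], 0],
    [[2, -120, 10], [-3.6, -3.1, -88.5], 0],
    [[2, -120, 10], [-3.6, -3.1, -88.5], 0],
    [[5, -243, 29], [-3.6, -3.1, -88.5], 0],
    [[5, -243, 29], [-3.6, -3.1, -88.5], 0],
    [[5, -243, 29], [-3.6, -3.1, -88.5], 0],
    [[5, -243, 29], [-3.6, -3.1, -88.5], 0],
    [[5, -243, 29], [-3.6, -3.1, -88.5], 0],
    [[5, -243, 29], [-3.6, -3.1, -88.5], 0],
    [[5, -243, 29], [-3.6, -3.1, -88.5], 0],
  ],
)

```text
time: 4.5
ee_pos: [0.6077, 0.1773, 0.2206]
tcp_rot: [-179.9, -0.0, 79.9]
wrist_force: [-0.0, 0.1, 0.4]
opening: 0.0854
grasp_force: 0.0
```

```bash
python3 -c "
from h import *
o=telemetry.get_obs(); print(o['q'],o['qd'])
inc([.608,.178,.20],166.4)"
```

```text
[1.62549091e+01 1.69427392e+01 2.36821806e+01 9.67852004e+01
 2.83050351e-02 1.16384283e+02] [-0.33280559 -0.11455996  0.02046487  0.03860206 -0.03879    -0.01757699]
inc [ 0.7  0.2 20.6] [-4.000e-02 -4.000e-02 -8.653e+01]
```

Request:
play_rows(
  increments=[
    [[0, 0, 20], [0, 0, -86.5], 0],
    [[0, 0, 20], [0, 0, -86.5], 0],
    [[0, 0, 20], [0, 0, -86.5], 0],
    [[0, 0, 20], [0, 0, -86.5], 0],
    [[0, 0, 20], [0, 0, -86.5], 0],
    [[0, 0, 20], [0, 0, -86.5], 0],
    [[0, 0, 20], [0, 0, -86.5], 0],
    [[0, 0, 20], [0, 0, -86.5], 0],
    [[0, 0, 20], [0, 0, -86.5], 0],
    [[0, 0, 20], [0, 0, -86.5], 0],
    [[0, 0, 20], [0, 0, -86.5], 0],
    [[0, 0, 20], [0, 0, -86.5], 0],
    [[0, 0, 20], [0, 0, -86.5], 0],
  ],
)

```text
time: 5.8
ee_pos: [0.6078, 0.1772, 0.2007]
tcp_rot: [180.0, -0.0, 166.2]
wrist_force: [-0.5, -0.4, -0.4]
opening: 0.0854
grasp_force: 0.0
```

```bash
python3 - <<'E'
from h import *
o=telemetry.get_obs(); print(o["time"],o["ee_pos"],o["tcp_rot"])
im,d=camera("wrist"); cv2.imwrite("pics/w2.png",im[:,:,::-1]); np.savez("w2.npz",im=im,d=d,p=o["ee_pos"],r=o["tcp_rot"])
# points by depth: plinth top plane and cup rim
hsv=cv2.cvtColor(im,cv2.COLOR_RGB2HSV); m=(hsv[:,:,1]<70)&(hsv[:,:,2]>120)&(d>0)
v,u=np.nonzero(m); P=withdepth("wrist",np.c_[u,v],d[m],o)
n=np.linalg.norm(P[:,:2]-[.608,.178],axis=1)<.08; P=P[n]
print(np.histogram(P[:,2],bins=np.arange(0,.11,.01)))
for lo,hi in((.010,.019),(.072,.084),(.088,.100)):
    q=P[(P[:,2]>lo)&(P[:,2]<hi)]
    if len(q)>20: print(lo,len(q),q[:,2].mean(),cv2.minAreaRect((q[:,:2]*1000).astype(np.float32)))
E
```

```text
5.8 [0.6077543  0.1772416  0.20065292] [ 1.79996558e+02 -4.51125552e-02  1.66240617e+02]
(array([  70, 3256,  372,   60,   65,   44,  100,  682,  945,  583]), array([0.  , 0.01, 0.02, 0.03, 0.04, 0.05, 0.06, 0.07, 0.08, 0.09, 0.1 ]))
0.01 3198 0.01423870856950018 ((608.103271484375, 178.9702606201172), (89.76565551757812, 89.88262939453125), 76.34813690185547)
0.072 1002 0.07960683566743505 ((607.4451904296875, 178.81333923339844), (44.97852325439453, 44.70188522338867), 77.34982299804688)
0.088 697 0.09269914653649185 ((608.0248413085938, 179.0626220703125), (36.37714767456055, 37.156272888183594), 75.63092041015625)
```

View pics/w2.png

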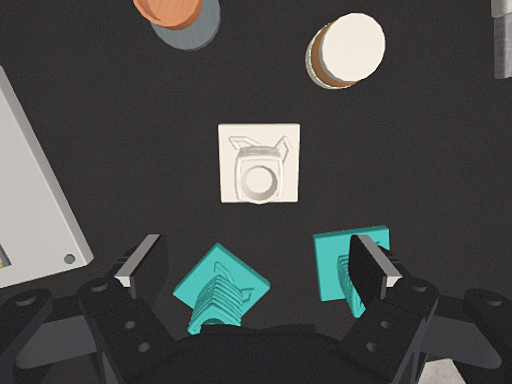

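The white replica at (258,165) is centred. By depth its plinth is at (608,179), with sides of 89.8 mm at 76.35°, which fits. Now descend and grip.

Request:
play_rows(
  increments=[
    [[0, 2, 50], [0, 0, 0], 0],
    [[0, 2, 100], [0, 0, 0], 0],
    [[0, 2, 130], [0, 0, 0], 0],
    [[0, 2, 142], [0, 0, 0], 0],
    [[0, 2, 142], [0, 0, 0], 0],
    [[0, 2, 142], [0, 0, 0], 0.5],
    [[0, 2, 142], [0, 0, 0], 0.8],
    [[0, 2, 142], [0, 0, 0], 0.8],
    [[0, 2, 142], [0, 0, 0], 0.8],
    [[0, 2, 142], [0, 0, 0], 0.8],
    [[0, 2, 142], [0, 0, 0], 0.8],
    [[0, 2, 142], [0, 0, 0], 0.8],
    [[0, 2, 142], [0, 0, 0], 0.8],
  ],
  grip_force=40,
)

```text
time: 7.15
ee_pos: [0.6091, 0.1794, 0.0608]
tcp_rot: [179.9, 0.1, 166.5]
wrist_force: [-1.5, -1.8, 6.6]
opening: 0.0438
grasp_force: 40.4
```

```bash
python3 - <<'E'
from h import *
o=telemetry.get_obs(); print(o)
# fixture from first wrist picture w1 by depth
z=np.load("w1.npz"); im,d=z["im"],z["d"]; oo=dict(ee_pos=z["p"],tcp_rot=z["r"])
hsv=cv2.cvtColor(im,cv2.COLOR_RGB2HSV)
b=(hsv[:,:,0]>100)&(hsv[:,:,0]<125)&(hsv[:,:,1]>120)&(hsv[:,:,2]>80)&(d>0)
v,u=np.nonzero(b); P=withdepth("wrist",np.c_[u,v],d[b],oo)
P=P[(P[:,2]>.033)&(P[:,2]<.043)]; print(len(P),P[:,2].mean(),P.min(0),P.max(0))
for nm,s in(("side",P[:,0]<.565),("back",P[:,1]>-.225)):
    q=P[s][:,:2]*1000; print(nm,len(q),cv2.minAreaRect(q.astype(np.float32)))
g=(hsv[:,:,1]<60)&(hsv[:,:,2]>110)&(d>0); v,u=np.nonzero(g)
P=withdepth("wrist",np.c_[u,v],d[g],oo); s=(abs(P[:,2]-.02)<.006)&(P[:,1]<-.04)&(P[:,0]>.42)
print("plate",P[s][:,2].mean(),cv2.minAreaRect((P[s][:,:2]*1000).astype(np.float32)))
q=P[s][:,:2]*1000
# left (+y) edge and -x edge line fits
e=np.array([q[(abs(q[:,0]-x)<2),1].max() for x in range(480,660,5)]); l=np.polyfit(range(480,660,5),e,1); print("+y edge y=",l, np.std(e-np.polyval(l,range(480,660,5))), "yaw",np.degrees(np.arctan(l[0])))
E
```

```text
{'time': 7.15, 'q': array([1.64095196e+01, 1.62930274e+01, 5.19360095e+00, 7.87642672e+01,
       1.01837084e-02, 2.99565474e+01]), 'qd': array([ 0.07278435, -0.0645821 , -0.03811938, -0.01940279,  0.07355774,
        0.01870607]), 'joint_efforts': array([ 1.06922541e+00, -6.07421207e+01,  4.41578293e+01, -4.66881227e-01,
        2.58527426e-01,  7.32465007e-03]), 'ee_pos': array([0.60906835, 0.17942295, 0.06077923]), 'tcp_rot': array([1.79923113e+02, 1.13011278e-01, 1.66452909e+02]), 'wrist_force': array([-1.4592294 , -1.83596938,  6.55090775]), 'torque': array([-0.17354853,  0.09368954, -0.01712862]), 'grasp_force': 40.40503799915314, 'opening': 0.04380685367152418}
1227 0.03793130855636738 [ 0.49883523 -0.25523134  0.03300692] [ 0.59476654 -0.14901799  0.04042065]
side 509 ((531.8285522460938, -250.3240966796875), (66.21540069580078, 9.166834831237793), 1.8760184049606323)
back 561 ((589.839111328125, -187.04791259765625), (7.876391410827637, 75.94945526123047), 1.6159859895706177)
plate 0.020279849032571774 ((565.9168090820312, -197.73663330078125), (240.1947784423828, 274.9359436035156), 1.8935627937316895)
+y edge y= [ 3.31637575e-02 -7.94933477e+01] 0.27608845999194476 yaw 1.899447182032214
```

Request:
play_rows(
  increments=[
    [[0, 0, -20], [0, 0, 0], 0.8],
    [[0, 0, -60], [0, 0, 0], 0.8],
    [[0, 0, -100], [0, 0, 0], 0.8],
    [[0, 0, -125], [0, 0, 0], 0.8],
    [[0, 0, -125], [0, 0, 0], 0.8],
    [[0, 0, -125], [0, 0, 0], 0.8],
  ],
  grip_force=45,
)

```text
time: 7.75
ee_pos: [0.6084, 0.1794, 0.1833]
tcp_rot: [180.0, -0.0, 166.5]
wrist_force: [-0.4, 0.5, -4.9]
opening: 0.0436
grasp_force: 47.2
```

```bash
python3 -c "
from h import *
o=telemetry.get_obs(); print(o['ee_pos'],o['tcp_rot'],o['wrist_force'],o['opening'])
inc([.515,-.197,.18],181.89)"
```

```text
[0.60835007 0.17942532 0.18328475] [ 1.79988041e+02 -3.08415353e-02  1.66471905e+02] [-0.39097495  0.46153043 -4.85534872] 0.04357224943231087
inc [   2.7 -387.8    3.2] [  0.02  -0.03 -15.42]
```

Request:
play_rows(
  increments=[
    [[0, -40, 2], [0, 0, -3], 0.8],
    [[0, -80, 2], [0, 0, -6], 0.8],
    [[0, -120, 2], [0, 0, -9], 0.8],
    [[0, -160, 2], [0, 0, -12], 0.8],
    [[0, -200, 2], [0, 0, -15.4], 0.8],
    [[0, -240, 2], [0, 0, -15.4], 0.8],
    [[0, -280, 2], [0, 0, -15.4], 0.8],
    [[1, -320, 2], [0, 0, -15.4], 0.8],
    [[2, -355, 2], [0, 0, -15.4], 0.8],
    [[3, -380, 3], [0, 0, -15.4], 0.8],
    [[3, -388, 3], [0, 0, -15.4], 0.8],
    [[3, -388, 3], [0, 0, -15.4], 0.8],
    [[3, -388, 3], [0, 0, -15.4], 0.8],
    [[3, -388, 3], [0, 0, -15.4], 0.8],
  ],
)

```text
time: 9.15
ee_pos: [0.5147, -0.1961, 0.1801]
tcp_rot: [180.0, -0.1, -178.0]
wrist_force: [-0.1, 0.0, -3.0]
opening: 0.0435
grasp_force: 47.7
```

```bash
python3 - <<'E'
from h import *
o=telemetry.get_obs(); print(o["time"],o["ee_pos"],o["tcp_rot"],o["wrist_force"])
im,d=camera("wrist"); cv2.imwrite("pics/w3.png",im[:,:,::-1])
hsv=cv2.cvtColor(im,cv2.COLOR_RGB2HSV)
def pts(m):
    m=m&(d>0); v,u=np.nonzero(m); return withdepth("wrist",np.c_[u,v],d[m],o)
def lines(q,nm):
    print(nm,len(q),cv2.minAreaRect((q[:,:2]*1000).astype(np.float32)))
P=pts((hsv[:,:,0]>100)&(hsv[:,:,0]<125)&(hsv[:,:,1]>120)&(hsv[:,:,2]>80))
P=P[(P[:,2]>.033)&(P[:,2]<.043)]
lines(P[P[:,0]<.57],"side"); lines(P[(P[:,1]>-.235)&(P[:,0]>.58)],"back")
W=pts((hsv[:,:,1]<60)&(hsv[:,:,2]>110))
lines(W[abs(W[:,2]-.02)<.005],"plate")
zt=.180-.061+.014
n=(np.linalg.norm(W[:,:2]-o["ee_pos"][:2],axis=1)<.07); print(np.histogram(W[n][:,2],bins=np.arange(.09,.24,.01)))
q=W[n&(abs(W[:,2]-zt)<.006)]; print(q[:,2].mean()); lines(q,"plinth")
E
```

```text
9.15 [ 0.51474503 -0.19605103  0.18014374] [ 1.79958242e+02 -7.68205646e-02 -1.78049457e+02] [-0.116786   0.0167749 -2.9556357]
side 0 ((0.0, 0.0), (0.0, 0.0), 0.0)
back 0 ((0.0, 0.0), (0.0, 0.0), 0.0)
plate 25338 ((564.045166015625, -197.70738220214844), (238.5856475830078, 279.2731628417969), 1.7693666219711304)
(array([   0,    0,    0,  146, 6770,  983,  372,  378,  280,  635, 2806,
       3527, 2492,  365]), array([0.09, 0.1 , 0.11, 0.12, 0.13, 0.14, 0.15, 0.16, 0.17, 0.18, 0.19,
       0.2 , 0.21, 0.22, 0.23]))
0.1339609093115773
plinth 6608 ((502.63427734375, -195.8506622314453), (67.12859344482422, 90.35384368896484), 2.145249605178833)
```

View pics/w3.png

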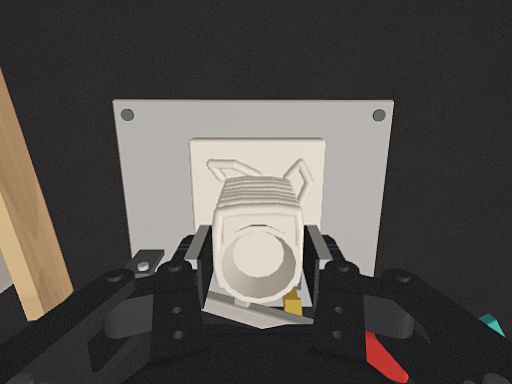

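The plinth is held level and centred over the plate, its top edge at rows 140–240. Measured against the plate, it sits at fixture x ≈ -51, y ≈ +3.5. Now lower with +2 mm of extra y.

Request:
play_rows(
  increments=[
    [[0, 2, 30], [0, 0, 0], 0.8],
    [[0, 2, 60], [0, 0, 0], 0.8],
    [[0, 2, 85], [0, 0, 0], 0.8],
    [[0, 2, 95], [0, 0, 0], 0.8],
    [[0, 2, 97], [0, 0, 0], 0.8],
    [[0, 2, 98], [0, 0, 0], 0.8],
    [[0, 2, 99], [0, 0, 0], 0.8],
    [[0, 2, 99], [0, 0, 0], 0.8],
  ],
)

```text
time: 10.0
ee_pos: [0.515, -0.1953, 0.0827]
tcp_rot: [-180.0, 0.0, -178.1]
wrist_force: [0.2, -0.6, -3.4]
opening: 0.0436
grasp_force: 47.7
```

Request:
play_rows(
  increments=[
    [[0, 0, 1], [0, 0, 0], 0.8],
    [[0, 0, 2], [0, 0, 0], 0.8],
    [[0, 0, 2], [0, 0, 0], 0.8],
  ],
)

```text
time: 10.3
ee_pos: [0.5147, -0.1955, 0.0809]
tcp_rot: [-180.0, 0.0, -178.1]
wrist_force: [-2.1, -0.4, 5.0]
opening: 0.0439
grasp_force: 48.6
```

Request:
play_rows(
  increments=[
    [[-5, 0, -0.5], [0, 0, 0], 0.8],
    [[-10, 0, -0.5], [0, 0, 0], 0.8],
    [[-15, 0, -0.5], [0, 0, 0], 0.8],
    [[-20, 0, -0.5], [0, 0, 0], 0.8],
    [[-22, 0, -0.5], [0, 0, 0], 0.8],
    [[-22, 0, -0.5], [0, 0, 0], 0.8],
  ],
)

```text
time: 10.9
ee_pos: [0.5366, -0.195, 0.081]
tcp_rot: [-179.9, -0.0, -178.1]
wrist_force: [-5.7, -2.5, 8.0]
opening: 0.0436
grasp_force: 49.0
```

Request:
play_rows(
  increments=[
    [[0, 0, -0.7], [0, 0, 0], 0.8],
    [[-1, 0, -0.7], [0, 0, 0], 0.8],
    [[-2, 0, -0.7], [0, 0, 0], 0.8],
    [[-2, 0, -0.7], [0, 0, 0], 0.8],
  ],
)

```text
time: 11.3
ee_pos: [0.5384, -0.1946, 0.0811]
tcp_rot: [-180.0, -0.1, -178.1]
wrist_force: [-4.7, -2.1, 5.2]
opening: 0.0433
grasp_force: 48.7
```

Request:
play_rows(
  increments=[
    [[-1, 0, 0], [0, 0, 0], 0.8],
    [[-2, 0, 0], [0, 0, 0], 0.8],
    [[-2, 0, 0], [0, 0, 0], 0.8],
  ],
)

```text
time: 11.6
ee_pos: [0.54, -0.1945, 0.0812]
tcp_rot: [-180.0, -0.1, -178.1]
wrist_force: [-7.3, -2.1, 8.3]
opening: 0.0434
grasp_force: 48.9
```

Request:
play_rows(
  increments=[
    [[-1, 0, -0.3], [0, 0, 0], 0.8],
    [[-1.5, 0, -0.3], [0, 0, 0], 0.8],
    [[-1.5, 0, -0.3], [0, 0, 0], 0.8],
  ],
)

```text
time: 11.9
ee_pos: [0.5406, -0.1944, 0.0815]
tcp_rot: [-180.0, -0.2, -178.2]
wrist_force: [-12.8, -2.7, 10.2]
opening: 0.0435
grasp_force: 49.2
```

Request:
play_rows(
  increments=[
    [[1, 0, -0.5], [0, 0, 0], 0.8],
    [[1, -1, -0.5], [0, 0, 0], 0.8],
    [[1, -2, -0.5], [0, 0, 0], 0.8],
    [[1, -3, -0.5], [0, 0, 0], 0.8],
    [[1, -3, -0.5], [0, 0, 0], 0.8],
  ],
)

```text
time: 12.4
ee_pos: [0.5401, -0.1955, 0.081]
tcp_rot: [179.8, -0.2, -178.1]
wrist_force: [-6.3, 6.6, 5.0]
opening: 0.0437
grasp_force: 48.6
```

Request:
play_rows(
  increments=[
    [[0, -1, 0], [0, 0, 0], 0.8],
    [[0, -2, 0], [0, 0, 0], 0.8],
    [[0, -2, 0], [0, 0, 0], 0.8],
  ],
)

```text
time: 12.7
ee_pos: [0.5401, -0.1969, 0.081]
tcp_rot: [179.7, -0.2, -178.0]
wrist_force: [-7.1, 9.4, 5.4]
opening: 0.0434
grasp_force: 48.6
```

Request:
play_rows(
  increments=[
    [[0, -1, 0], [0, 0, 0], 0.8],
    [[0, -2, 0], [0, 0, 0], 0.8],
    [[0, -2, 0], [0, 0, 0], 0.8],
  ],
)

```text
time: 13.0
ee_pos: [0.5402, -0.1989, 0.081]
tcp_rot: [179.7, -0.2, -178.0]
wrist_force: [-7.8, 9.1, 5.7]
opening: 0.0438
grasp_force: 48.6
```

Request:
play_rows(
  increments=[
    [[0, -1, 0], [0, 0, 0], 0.8],
    [[0, -1.5, 0], [0, 0, 0], 0.8],
    [[0, -1.5, 0], [0, 0, 0], 0.8],
  ],
)

```text
time: 13.3
ee_pos: [0.5403, -0.2001, 0.081]
tcp_rot: [179.7, -0.2, -178.0]
wrist_force: [-7.8, 10.5, 5.8]
opening: 0.0434
grasp_force: 48.7
```

Request:
play_rows(
  increments=[
    [[0, -1, 0], [0, 0, 0], 0.8],
    [[0, -1.5, 0], [0, 0, 0], 0.8],
    [[0, -1.5, 0], [0, 0, 0], 0.8],
  ],
)

```text
time: 13.6
ee_pos: [0.5403, -0.2004, 0.0811]
tcp_rot: [179.5, -0.2, -178.0]
wrist_force: [-7.9, 17.0, 7.8]
opening: 0.0438
grasp_force: 48.9
```

Request:
play_rows(
  increments=[
    [[-1, 0, -0.3], [0, 0, 0], 0.8],
    [[-1, 0, -0.3], [0, 0, 0], 0.8],
    [[0, 0.5, -0.3], [0, 0, 0], 0.8],
    [[0.5, 1.2, 0], [0, 0, 0], 0.8],
    [[0.5, 1.2, 0], [0, 0, 0], 0.8],
  ],
)

```text
time: 14.1
ee_pos: [0.5403, -0.2001, 0.0811]
tcp_rot: [179.6, -0.1, -178.0]
wrist_force: [-4.5, 11.7, 4.0]
opening: 0.0433
grasp_force: 48.6
```

Request:
play_rows(
  increments=[
    [[0, 0, 0], [0, 0, 0], 0.6],
    [[0, 0, 0], [0, 0, 0], 0.4],
    [[0, 0, 0], [0, 0, 0], 0.2],
    [[0, 0, 0], [0, 0, 0], 0],
    [[0, 0, 0], [0, 0, 0], 0],
    [[0, 0, 0], [0, 0, 0], 0],
    [[0, 0, -30], [0, 0, 0], 0],
    [[0, 0, -70], [0, 0, 0], 0],
    [[0, 0, -110], [0, 0, 0], 0],
    [[0, 0, -120], [0, 0, 0], 0],
    [[0, 0, -120], [0, 0, 0], 0],
  ],
)

```text
time: 15.2
ee_pos: [0.5416, -0.2035, 0.2035]
tcp_rot: [-179.9, 0.1, -178.1]
wrist_force: [-0.2, -0.5, 0.3]
opening: 0.0855
grasp_force: 0.0
```

```bash
cat > look.py <<'E'
from h import *
import sys
o=telemetry.get_obs(); print(o["time"],o["ee_pos"],o["tcp_rot"],o["wrist_force"])
im,d=camera("wrist"); cv2.imwrite(f"pics/{sys.argv[1]}.png",im[:,:,::-1])
hsv=cv2.cvtColor(im,cv2.COLOR_RGB2HSV)
def pts(m):
    m=m&(d>0); v,u=np.nonzero(m); return withdepth("wrist",np.c_[u,v],d[m],o)
def rect(q,nm):
    if len(q)>10: print(nm,len(q),q[:,2].mean().round(4),[np.round(a,1) for a in cv2.minAreaRect((q[:,:2]*1000).astype(np.float32))])
P=pts((hsv[:,:,0]>100)&(hsv[:,:,0]<125)&(hsv[:,:,1]>120)&(hsv[:,:,2]>60))
rect(P[(abs(P[:,2]-.038)<.004)&(P[:,0]<.58)],"side"); rect(P[(abs(P[:,2]-.038)<.004)&(P[:,0]>.585)],"back")
W=pts((hsv[:,:,1]<60)&(hsv[:,:,2]>110)); n=np.linalg.norm(W[:,:2]-[.540,-.2],axis=1)<.075
rect(W[abs(W[:,2]-.02)<.004],"plate")
q=W[n&(abs(W[:,2]-.034)<.004)]; rect(q,"plinth")
xs=np.arange(505,575,5); e=np.array([(q[abs(q[:,0]*1000-x)<2.5,1]*1000).max() for x in xs]); l=np.polyfit(xs,e,1); print("+y edge yaw",np.degrees(np.arctan(l[0])),"at540",np.polyval(l,540))
ys=np.arange(-235,-160,5); e=np.array([(q[abs(q[:,1]*1000-y)<2.5,0]*1000).min() for y in ys]); l=np.polyfit(ys,e,1); print("-x edge yaw",-np.degrees(np.arctan(l[0])),"at-200",np.polyval(l,-200))
E
python3 look.py w4
```

```text
15.2 [ 0.54157467 -0.20349944  0.20347761] [-1.79933282e+02  1.39402568e-01 -1.78128111e+02] [-0.23770165 -0.51104137  0.28130693]
side 546 0.038 [array([ 537.7, -247.5]), array([84.6,  7.2]), np.float64(1.7)]
back 364 0.0381 [array([ 587.5, -197.2]), array([ 7.6, 98.2]), np.float64(1.8)]
plate 35309 0.0203 [array([ 563.9, -197.4]), array([239.6, 279.5]), np.float64(1.9)]
plinth 3515 0.0342 [array([ 539.3, -203. ]), array([ 96. , 102.7]), np.float64(5.2)]
+y edge yaw 1.854345947036055 at540 -154.4047533582492
-x edge yaw 1.9010526121075844 at-200 494.0776490963492
```

View pics/w4.png

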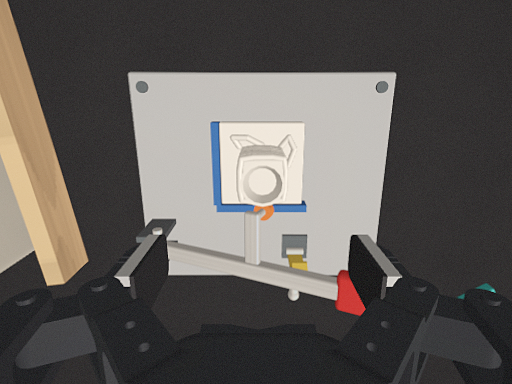

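The plinth is square: 1.85° and 1.90°, against 1.9° for the plate. Both edges meet the stop faces within about 0.5 mm, and the orange pad at (264,212) overhangs the back edge. Next I'll close the fingers and go over the red handle.

Request:
play_rows(
  increments=[
    [[0, 0, -10], [0, 0, 0], 1],
    [[-30, 35, -10], [0, 0, 0], 1],
    [[-60, 70, -10], [0, 0, 0], 1],
    [[-84, 95, -10], [0, 0, 0], 1],
    [[-84, 95, -10], [0, 0, 0], 1],
    [[-84, 95, -10], [0, 0, 0], 1],
    [[-84, 95, -5], [0, 0, 0], 1],
    [[-84, 95, -5], [0, 0, 0], 1],
  ],
)

```text
time: 16.05
ee_pos: [0.6208, -0.1063, 0.2057]
tcp_rot: [180.0, -0.1, -178.2]
wrist_force: [0.4, -0.5, 0.1]
opening: -0.0001
grasp_force: 0.0
```

```bash
python3 - <<'E'
from h import *
o=telemetry.get_obs(); print(o["ee_pos"],o["tcp_rot"],o["opening"])
im,d=camera("wrist"); im2,d2=camera("scene")
cv2.imwrite("pics/w5.png",np.vstack([im,cv2.resize(im2[190:310,140:300],(512,384))[:216]])[:,:,::-1])
h=cv2.cvtColor(im,cv2.COLOR_RGB2HSV); m=((h[:,:,0]<6)|(h[:,:,0]>174))&(h[:,:,1]>150)&(h[:,:,2]>90)&(d>0)
v,u=np.nonzero(m); P=withdepth("wrist",np.c_[u,v],d[m],o); print(len(P),np.percentile(P,[2,50,98],axis=0))
E
```

```text
[ 0.62077157 -0.1063237   0.20567908] [ 1.79981092e+02 -1.17135089e-01 -1.78196473e+02] -0.00012277899021897359
3245 [[ 0.60433122 -0.13321423  0.1396603 ]
 [ 0.61917249 -0.10680525  0.15184033]
 [ 0.63658724 -0.08280811  0.16033386]]
```

View pics/w5.png

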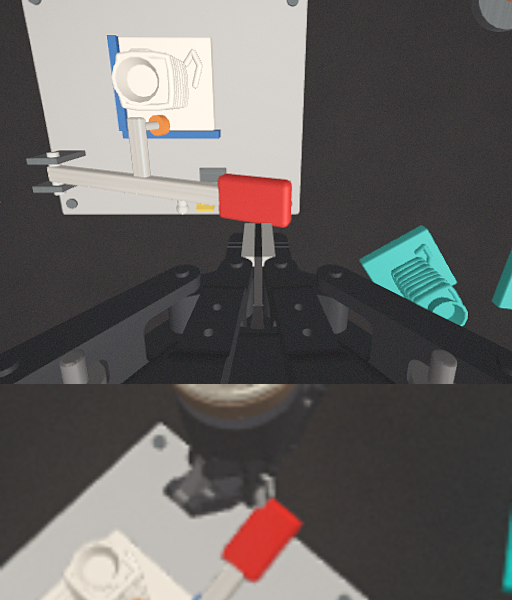

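The red handle at (255,200) lies under the fingertips, spanning x 604–637 and y -133 to -83 mm. The TCP is centred on it, so I'll press.

Request:
play_rows(
  increments=[
    [[0, 0, 15], [0, 0, 0], 1],
    [[0, 2, 28], [0, 0, 0], 1],
    [[0, 3, 36], [0, 0, 0], 1],
    [[0, 5, 44], [0, 0, 0], 1],
    [[0, 6, 52], [0, 0, 0], 1],
    [[0, 8, 60], [0, 0, 0], 1],
    [[0, 9, 68], [0, 0, 0], 1],
    [[0, 10, 76], [0, 0, 0], 1],
    [[0, 11, 84], [0, 0, 0], 1],
    [[0, 11, 92], [0, 0, 0], 1],
    [[0, 12, 100], [0, 0, 0], 1],
    [[0, 12, 106], [0, 0, 0], 1],
    [[0, 12, 112], [0, 0, 0], 1],
    [[0, 12, 112], [0, 0, 0], 1],
  ],
)

```text
time: 17.55
ee_pos: [0.6217, -0.0928, 0.0947]
tcp_rot: [179.9, 0.0, -178.1]
wrist_force: [0.4, 2.0, 7.3]
opening: -0.0001
grasp_force: 3.0
```

Request:
play_rows(
  increments=[
    [[0, 0, 4], [0, 0, 0], 1],
    [[0, 0, 8], [0, 0, 0], 1],
    [[0, 0, 11], [0, 0, 0], 1],
    [[0, 0, 14], [0, 0, 0], 1],
    [[0, 0, 16], [0, 0, 0], 1],
    [[0, 0, 16], [0, 0, 0], 1],
  ],
)

```text
time: 18.15
ee_pos: [0.6219, -0.0921, 0.08]
tcp_rot: [179.9, 0.1, -178.1]
wrist_force: [0.6, 3.1, 8.6]
opening: -0.0002
grasp_force: 4.0
```

Request:
play_rows(
  increments=[
    [[0, 0, 1], [0, 0, 0], 1],
    [[0, 0, 2], [0, 0, 0], 1],
    [[0, 0, 2.5], [0, 0, 0], 1],
    [[0, 0, 2.5], [0, 0, 0], 1],
  ],
)

```text
time: 18.55
ee_pos: [0.622, -0.0921, 0.0782]
tcp_rot: [179.9, 0.2, -178.1]
wrist_force: [-2.6, 6.9, 12.7]
opening: -0.0003
grasp_force: 6.2
```

Request:
play_rows(
  increments=[
    [[0, 0, -3], [0, 0, 0], 1],
    [[0, 0, -6], [0, 0, 0], 1],
    [[0, 0, -9], [0, 0, 0], 1],
    [[0, 0, -12], [0, 0, 0], 1],
    [[0, 0, -12], [0, 0, 0], 1],
  ],
)

```text
time: 19.05
ee_pos: [0.6219, -0.0935, 0.0896]
tcp_rot: [-180.0, 0.1, -178.1]
wrist_force: [1.0, -0.5, 5.6]
opening: -0.0
grasp_force: 3.1
```

Request:
play_rows(
  increments=[
    [[0, 0, 6], [0, 0, 0], 1],
    [[0, 0, 11], [0, 0, 0], 1],
    [[0, 0, 13], [0, 0, 0], 1],
    [[0, 0, 15], [0, 0, 0], 1],
    [[0, 0, 15], [0, 0, 0], 1],
  ],
)

```text
time: 19.55
ee_pos: [0.622, -0.0923, 0.0743]
tcp_rot: [179.9, 0.1, -178.1]
wrist_force: [-0.0, 5.0, 8.1]
opening: -0.0
grasp_force: 3.7
```

Request:
play_rows(
  increments=[
    [[0, 0, 1], [0, 0, 0], 1],
    [[0, 0, 2], [0, 0, 0], 1],
    [[0, 0, 2], [0, 0, 0], 1],
  ],
)

```text
time: 19.85
ee_pos: [0.622, -0.0922, 0.0724]
tcp_rot: [179.9, 0.1, -178.1]
wrist_force: [0.6, 5.2, 7.6]
opening: -0.0002
grasp_force: 3.8
```

Request:
play_rows(
  increments=[
    [[0, 0, -4], [0, 0, 0], 1],
    [[0, 0, -8], [0, 0, 0], 1],
    [[0, 0, -12], [0, 0, 0], 1],
    [[0, 0, -14], [0, 0, 0], 1],
    [[0, 0, -14], [0, 0, 0], 1],
  ],
)

```text
time: 20.35
ee_pos: [0.622, -0.0938, 0.0866]
tcp_rot: [-179.9, 0.1, -178.1]
wrist_force: [-0.0, -2.3, 7.5]
opening: 0.0002
grasp_force: 3.9
```

```bash
python3 - <<'E'
from h import *
o=telemetry.get_obs(); print(o["ee_pos"],o["tcp_rot"],o["wrist_force"])
im,d=camera("wrist"); cv2.imwrite("pics/w6.png",im[:,:,::-1])
h=cv2.cvtColor(im,cv2.COLOR_RGB2HSV); m=((h[:,:,0]<6)|(h[:,:,0]>174))&(h[:,:,1]>150)&(h[:,:,2]>90)&(d>0)
v,u=np.nonzero(m); P=withdepth("wrist",np.c_[u,v],d[m],o)
print(len(P),np.percentile(P,[2,50,98],axis=0))
for y in np.arange(-.125,-.06,.01):
    q=P[abs(P[:,1]-y)<.005]
    if len(q)>5: print(y.round(3),np.percentile(q[:,2],[10,50,95]).round(4))
E
```

```text
[ 0.62204852 -0.09380475  0.08662862] [-1.79938615e+02  1.28678356e-01 -1.78132931e+02] [-0.0217801  -2.2576324   7.51245938]
4242 [[ 0.60358219 -0.11895342  0.08581579]
 [ 0.61214239 -0.09244936  0.09393687]
 [ 0.6357439  -0.06610943  0.09876426]]
-0.125 [0.0903 0.0906 0.0916]
-0.115 [0.0901 0.0919 0.0931]
-0.105 [0.0901 0.0931 0.1021]
-0.095 [0.0901 0.0941 0.0958]
-0.085 [0.0918 0.0956 0.0974]
-0.075 [0.0949 0.0972 0.0985]
-0.065 [0.0947 0.0971 0.0984]
```

View pics/w6.png

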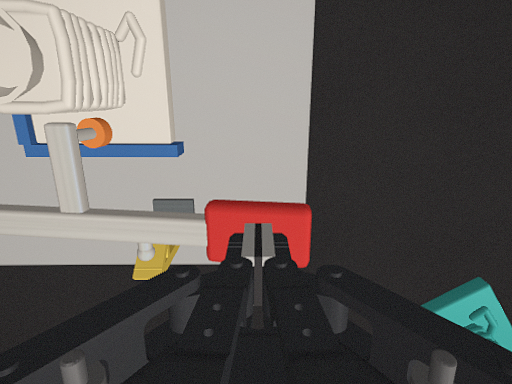

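```bash
python3 - <<'E'
from h import *
o=telemetry.get_obs()
im,d=camera("wrist")
for v in range(216,264,4):
    for u in (250,268): print(v,u,im[v,u],withdepth("wrist",[[u,v]],[d[v,u]],o)[0].round(4),end="; ")
    print()
print(o["wrist_force"],o["opening"])
E
```

```text
216 250 [207  60  56] [ 0.609  -0.0969  0.095 ]; 216 268 [207  60  56] [ 0.6083 -0.0878  0.0959]; 
220 250 [208  60  55] [ 0.6116 -0.0968  0.0941]; 220 268 [209  62  57] [ 0.6101 -0.0878  0.0968]; 
224 250 [106 115 111] [ 0.6107 -0.0967  0.1012]; 224 268 [104 114 107] [ 0.6103 -0.0879  0.1014]; 
228 250 [113 112 108] [ 0.6107 -0.0965  0.1061]; 228 268 [115 114 108] [ 0.6102 -0.0881  0.1065]; 
232 250 [112 109 105] [ 0.6099 -0.0964  0.1123]; 232 268 [112 111 107] [ 0.6103 -0.0882  0.1109]; 
236 250 [109 108 105] [ 0.6109 -0.0963  0.1143]; 236 268 [113 109 108] [ 0.6101 -0.0884  0.1155]; 
240 250 [114 111 107] [ 0.6102 -0.0962  0.1197]; 240 268 [108 107 104] [ 0.6103 -0.0885  0.119 ]; 
244 250 [113 110 107] [ 0.6104 -0.0961  0.1231]; 244 268 [113 109 106] [ 0.6105 -0.0886  0.1225]; 
248 250 [111 109 105] [ 0.6104 -0.096   0.1266]; 248 268 [112 110 106] [ 0.6106 -0.0887  0.1259]; 
252 250 [111 109 106] [ 0.6108 -0.0959  0.1292]; 252 268 [112 111 108] [ 0.6104 -0.0888  0.1296]; 
256 250 [142 139 133] [ 0.6108 -0.0959  0.1324]; 256 268 [143 141 135] [ 0.6109 -0.0889  0.1318]; 
260 250 [107 106 103] [ 0.6091 -0.0958  0.1385]; 260 268 [16 16 19] [ 0.6097 -0.0891  0.1371]; 
[ 0.14306836 -1.43064502  7.82850793] 0.0004922140361776791
```

By depth the handle top is at 0.095 m and the visible fingertips touch it. The lever is only about 0.26 rad down, and the shut tips sit about 10 mm above the TCP reading. I'll press further, in steps.

Request:
play_rows(
  increments=[
    [[0, 0, 6], [0, 0, 0], 1],
    [[0, 1, 12], [0, 0, 0], 1],
    [[0, 1, 18], [0, 0, 0], 1],
    [[0, 1, 22], [0, 0, 0], 1],
    [[0, 1, 26], [0, 0, 0], 1],
    [[0, 1, 29], [0, 0, 0], 1],
    [[0, 1, 29], [0, 0, 0], 1],
  ],
)

```text
time: 21.15
ee_pos: [0.622, -0.0914, 0.0572]
tcp_rot: [179.9, 0.1, -178.1]
wrist_force: [0.1, 4.5, 8.9]
opening: 0.0001
grasp_force: 4.9
```

Request:
play_rows(
  increments=[
    [[0, 0, 2], [0, 0, 0], 1],
    [[0, 0, 4], [0, 0, 0], 1],
    [[0, 0, 4], [0, 0, 0], 1],
  ],
)

```text
time: 21.45
ee_pos: [0.622, -0.0914, 0.0536]
tcp_rot: [179.9, 0.1, -178.1]
wrist_force: [-0.0, 4.8, 10.5]
opening: -0.0001
grasp_force: 5.4
```

Request:
play_rows(
  increments=[
    [[0, 0, 2], [0, 0, 0], 1],
    [[0, 0, 4], [0, 0, 0], 1],
    [[0, 0, 4], [0, 0, 0], 1],
  ],
)

```text
time: 21.75
ee_pos: [0.622, -0.0914, 0.0497]
tcp_rot: [179.9, 0.1, -178.1]
wrist_force: [-1.7, 5.1, 11.4]
opening: 0.0001
grasp_force: 5.8
```

```bash
cat > hd.py <<'E'
from h import *
o=telemetry.get_obs(); print(o["ee_pos"],o["wrist_force"])
im,d=camera("wrist")
h=cv2.cvtColor(im,cv2.COLOR_RGB2HSV); m=((h[:,:,0]<6)|(h[:,:,0]>174))&(h[:,:,1]>150)&(h[:,:,2]>90)&(d>0)
v,u=np.nonzero(m); P=withdepth("wrist",np.c_[u,v],d[m],o)
for y in np.arange(-.115,-.06,.01):
    q=P[abs(P[:,1]-y)<.005]
    if len(q)>5: print(y.round(3),np.percentile(q[:,2],[50,90]).round(4))
E
python3 hd.py
```

```text
[ 0.62204749 -0.0913869   0.04966534] [-1.65384246  5.12196524 11.38853337]
-0.115 [0.0591 0.0599]
-0.105 [0.059  0.0601]
-0.095 [0.0583 0.0595]
-0.085 [0.0578 0.0589]
-0.075 [0.0577 0.0586]
-0.065 [0.0571 0.0581]
```

Request:
play_rows(
  increments=[
    [[0, 0, 1], [0, 0, 0], 1],
    [[0, 0, 1], [0, 0, 0], 1],
    [[0, 0, -3], [0, 0, 0], 1],
    [[0, 0, -6], [0, 0, 0], 1],
    [[0, 0, -9], [0, 0, 0], 1],
    [[0, 0, -12], [0, 0, 0], 1],
    [[0, 0, -15], [0, 0, 0], 1],
    [[0, 0, -18], [0, 0, 0], 1],
    [[0, 0, -18], [0, 0, 0], 1],
  ],
)

```text
time: 22.7
ee_pos: [0.6211, -0.0925, 0.0661]
tcp_rot: [180.0, -0.0, -178.1]
wrist_force: [0.5, -0.2, 0.2]
opening: -0.0002
grasp_force: 0.0
```

```bash
python3 hd.py
```

```text
[ 0.62111672 -0.0924976   0.06614104] [ 0.5219143  -0.15703955  0.19280629]
-0.115 [0.0687 0.0696]
-0.105 [0.0689 0.0699]
-0.095 [0.0686 0.0698]
-0.085 [0.0688 0.0698]
-0.075 [0.0692 0.0701]
-0.065 [0.0689 0.0699]
```

It has latched: the handle is level at about 0.068 m and the tool force is zero. I'll back off and check the replica.

Request:
play_rows(
  increments=[
    [[0, 0, -40], [0, 0, 0], 1],
    [[0, 0, -85], [0, 0, 0], 1],
    [[0, 0, -130], [0, 0, 0], 1],
    [[30, -40, -145], [0, 0, 0], 0.5],
    [[60, -80, -145], [0, 0, 0], 0],
    [[81, -110, -145], [0, 0, 0], 0],
    [[81, -110, -145], [0, 0, 0], 0],
    [[81, -110, -145], [0, 0, 0], 0],
    [[81, -110, -145], [0, 0, 0], 0],
  ],
)

```text
time: 23.65
ee_pos: [0.5441, -0.2046, 0.2108]
tcp_rot: [180.0, -0.1, -178.1]
wrist_force: [-0.2, -0.1, 0.5]
opening: 0.0847
grasp_force: 0.0
```

```bash
python3 look.py w7
```

```text
23.65 [ 0.54412514 -0.20455418  0.21077172] [ 1.79968938e+02 -5.97655905e-02 -1.78107693e+02] [-0.15785215 -0.08386172  0.48003891]
side 524 0.0381 [array([ 537.7, -247.6]), array([83.9,  7.3]), np.float64(1.8)]
back 390 0.0381 [array([ 588.1, -198.5]), array([  7.4, 100.9]), np.float64(0.8)]
plate 33687 0.0203 [array([ 566.5, -264.1]), array([240.4, 412.2]), np.float64(1.8)]
plinth 3445 0.0342 [array([ 542. , -200.7]), array([ 95.4, 102.8]), np.float64(2.0)]
+y edge yaw 2.0339704148724316 at540 -154.34421128441429
-x edge yaw 1.870144018264096 at-200 494.35259101845224
```

View pics/w7.png

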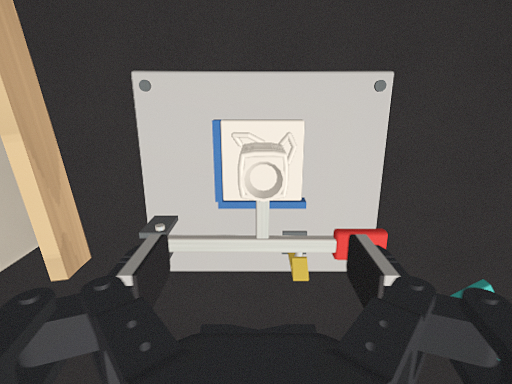

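The picture shows the lever level, the latch over its pin at (298,262), the arm's pad over the plinth's back edge at (263,205), and the plinth square against both stops. The tool touches nothing, so I'm handing in.

```bash
python3 -c "
from workcell import workorder
print(workorder.job_done())"
```

```text
the job is handed in; nothing more can be done
None
```

The white replica sits square against both blue stops, to within about 0.5 mm by camera. The clamp lever is latched with the pad over the plinth's back edge, and the job was handed in at about 24 s.

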